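Find the soft machine foot with the hardness gauge

TASK

One of the three machine feet has gone soft: test all three with the hardness gauge, from the left to the right as the robot sees them, each time setting the gauge gently upright on the middle of the machine foot, flush on its rim, for about a second and reading how far the pin is pushed back (least on the soft one). Then hang the gauge back in its fork between the hanging tools and stand the soft foot upright in the tray. Leave the two sound feet where they stand, and do not set the hanging tools swinging or disturb the other things on the bench.

Things in the scene. Friction and masses are not known exactly. Their poses are not given: they have to be found in the camera images.
- gauge: hand hardness gauge, 140 mm tall, 0.3 kg, hung upright in the rack's fork at the start, its x along the rack's x. Origin: centre of the face of its round foot (42 mm across) at the bottom; z up. Above it a grey body 32 (x) x 50 (y) mm, z 7 to 69 mm, with a white dial on the -x face; a neck 16 mm across, z 69 to 92 mm; a 44 mm square flange, z 92 to 98 mm; then the black grip
- gauge_face (a point): centre of the gauge's foot face (the same point as the gauge's origin); the pin, 6 mm thick, stands 10 mm out below it
- gauge_grip (a point): middle of the gauge's square black grip, 30 x 30 mm and 42 mm high (z 98 to 140 mm of the gauge; this point at z 119 mm), sides along the gauge's x and y
- gauge_pin (a joint): the gauge's reading, in m: how far its pin is pushed back. 0 = fully out, 0.010 = flush; spring 600 N/m, preload 1.2 N. With the gauge's foot flush on a machine foot's rim: about 0.0065 to 0.0078 on sound rubber (5 to 6 N), about 0.003 on the soft one (3 N), as the pin sinks 5 mm into it. The dial's needle turns 270 degrees over the 10 mm, clockwise, from lower left
- rack: fixed gauge rack, grey base plate 150 x 170 x 10 mm; origin on the bench below the gauge's place; the prongs point to its -x. Two posts 12 mm thick at x 46, y +-72 mm carry a cross bar 12 mm thick, top at z 210 mm. On hooks at y +-48 mm hang cutters (+y) and pliers (-y), each 15 mm thick and 61 mm wide along x, below z 190 mm. Nothing on it but the gauge rises above z 219 mm
- rack_fork (a point): in the rack's frame at x 0, y 0, z 210 mm: midway between the tops of the fork's two prongs. The prongs, 6 mm thick at y +-15.5 mm, run from the cross bar forward to x -36 mm and end in tips turned up 8 mm, at x -43 mm. The gauge's neck passes between them from the front with its flange lifted over the tips; the flange rests on them (gauge origin then 92 mm below this point)
- cutter_swing (a joint): swing to the side of the red-handled cutters hung at the rack's +y side, rad, 0 = hanging still
- pliers_swing (a joint): swing to the side of the orange and black pliers hung at the rack's -y side, rad, 0 = hanging still
- foot_a: one of three machine feet that look alike, standing: a black puck 54 mm across on a steel base 60 mm across, 5 mm thick; 44 mm high in all, 0.25 kg. The middle of its top is a rubber core 31 mm across, 1 mm below the rigid rim, that can be pressed in. Any of the three may be the soft one. Take it across the black puck. Origin: centre of the underside, z up
- foot_b: one of three machine feet that look alike, standing: a black puck 54 mm across on a steel base 60 mm across, 5 mm thick; 44 mm high in all, 0.25 kg. The middle of its top is a rubber core 31 mm across, 1 mm below the rigid rim, that can be pressed in. Any of the three may be the soft one. Take it across the black puck. Origin: centre of the underside, z up
- foot_c: one of three machine feet that look alike, standing: a black puck 54 mm across on a steel base 60 mm across, 5 mm thick; 44 mm high in all, 0.25 kg. The middle of its top is a rubber core 31 mm across, 1 mm below the rigid rim, that can be pressed in. Any of the three may be the soft one. Take it across the black puck. Origin: centre of the underside, z up
- tray: fixed open aluminium tray for rejects, outside 150 (x) x 170 (y) x 30 mm high, walls and floor 4 mm thick; origin: centre of its underside
- bottle: bystander: squeeze bottle, 58 mm across, 146 mm high, upright; origin: centre of the underside
- flux_tin: bystander: round tin with black lid, 60 mm across, 36 mm high; origin: centre of the underside
- tape_roll: bystander: small roll of black tape lying flat, 51 mm across, 19 mm high; origin: centre of the underside
- relay: bystander: beige relay 52 (x) x 28 (y) x 31 mm high; origin: centre of the underside
Not all that is in view belongs to the job. Leave any yellow look-alike of the foot_c alone.

How it is judged:
On the way, in this order (a step that is already met when the one before it is completed fails the run):
1. the gauge stands upright and flush on the middle of the left machine foot, its pin pushed back (world y of gauge_face above 0.07 m and angle between gauge's own z axis and vertical below 0.1 rad and value of joint gauge_pin above 0.0005 m and ((z of gauge_face in the frame of foot_a between 0.041 and 0.0465 m and x of gauge_face in the frame of foot_a between -0.009 and 0.009 m and y of gauge_face in the frame of foot_a between -0.009 and 0.009 m) or (z of gauge_face in the frame of foot_b between 0.041 and 0.0465 m and x of gauge_face in the frame of foot_b between -0.009 and 0.009 m and y of gauge_face in the frame of foot_b between -0.009 and 0.009 m) or (z of gauge_face in the frame of foot_c between 0.041 and 0.0465 m and x of gauge_face in the frame of foot_c between -0.009 and 0.009 m and y of gauge_face in the frame of foot_c between -0.009 and 0.009 m))), for 0.3 s.
2. the gauge stands upright and flush on the middle of the middle machine foot, its pin pushed back (world y of gauge_face between -0.05 and 0.05 m and angle between gauge's own z axis and vertical below 0.1 rad and value of joint gauge_pin above 0.0005 m and ((z of gauge_face in the frame of foot_a between 0.041 and 0.0465 m and x of gauge_face in the frame of foot_a between -0.009 and 0.009 m and y of gauge_face in the frame of foot_a between -0.009 and 0.009 m) or (z of gauge_face in the frame of foot_b between 0.041 and 0.0465 m and x of gauge_face in the frame of foot_b between -0.009 and 0.009 m and y of gauge_face in the frame of foot_b between -0.009 and 0.009 m) or (z of gauge_face in the frame of foot_c between 0.041 and 0.0465 m and x of gauge_face in the frame of foot_c between -0.009 and 0.009 m and y of gauge_face in the frame of foot_c between -0.009 and 0.009 m))), for 0.3 s.
3. the gauge stands upright and flush on the middle of the right machine foot, its pin pushed back (world y of gauge_face below -0.07 m and angle between gauge's own z axis and vertical below 0.1 rad and value of joint gauge_pin above 0.0005 m and ((z of gauge_face in the frame of foot_a between 0.041 and 0.0465 m and x of gauge_face in the frame of foot_a between -0.009 and 0.009 m and y of gauge_face in the frame of foot_a between -0.009 and 0.009 m) or (z of gauge_face in the frame of foot_b between 0.041 and 0.0465 m and x of gauge_face in the frame of foot_b between -0.009 and 0.009 m and y of gauge_face in the frame of foot_b between -0.009 and 0.009 m) or (z of gauge_face in the frame of foot_c between 0.041 and 0.0465 m and x of gauge_face in the frame of foot_c between -0.009 and 0.009 m and y of gauge_face in the frame of foot_c between -0.009 and 0.009 m))), for 0.3 s.
At the end, for the whole second after the job is handed in: The gauge hangs still in its fork, flange on both prongs behind the turned-up tips (within 9 mm sideways, 3.5 mm in height, tilt under 0.12 rad); the soft foot stands upright on the tray's floor, at rest; the two sound feet stand upright within 20 mm of where they were (x of gauge in the frame of rack between -0.018 and 0.034 m and y of gauge in the frame of rack between -0.009 and 0.009 m and z of gauge in the frame of rack between 0.1145 and 0.1215 m and angle between gauge's own z axis and vertical below 0.12 rad and linear speed of each of gauge, foot_b below 0.02 m/s and x of foot_b in the frame of tray between -0.045 and 0.045 m and y of foot_b in the frame of tray between -0.055 and 0.055 m and z of foot_b in the frame of tray between 0.001 and 0.008 m and angle between each of foot_b, foot_a, foot_c's own z axis and vertical below 0.1 rad and distance of each of foot_a, foot_c from where it was at the start of the episode below 0.02 m); the robot touches nothing.
It fails at once if a hanging tool is knocked (swings more than 0.15 rad) (value of joint any of cutter_swing, pliers_swing above 0.15 rad or value of joint any of cutter_swing, pliers_swing below -0.15 rad).
It fails at once if the gauge is pressed on a machine foot with a blow or push over 80 N (contact force between gauge and foot_a above 80 N or contact force between gauge and foot_b above 80 N or contact force between gauge and foot_c above 80 N).
It fails at once if a bystander is pushed more than 20 mm or tipped (distance of any of bottle, flux_tin, tape_roll, relay from where it was at the start of the episode above 0.02 m or angle between any of bottle, flux_tin, tape_roll, relay's own z axis and vertical above 0.3 rad).
It also fails if it takes over 72 s, if anything falls off the work surface, if the arm or the gripper's body presses on something with over 40 N, if the wrist force passes 120 N, or if a joint passes its speed limit or range.

ROBOT

A 7-joint arm with a two-finger parallel gripper is mounted at the origin on a cart in front of the work surface, level with it; the furniture and walls round the work are solid. World frame = base frame: x ahead of the robot, y to its left, z up, the work surface at z = 0. Lengths are in m, angles in rad, forces in N, time in s.
With the tool pointing down it reaches from about 0.4 to 0.875 m from the base axis. Payload 19.3 kg.
Tool frame: the origin (TCP) lies at the very end of the fingers, on their centre line; the grasp point (between the pads) lies 19 mm behind it; z points along the fingers, y is the line along which they close (so a half turn about z gives the same grasp; the last joint's range is limited). The gripper opens to 85 mm and grips with 20 to 120 N. Pads are 22 mm wide; open, the fingers measure 114 mm over their backs; the gripper's body (76 mm by 85 mm) begins 54 mm behind the grasp point. The pads swing forward as they close: fully open they stand 13 mm farther back than shut.
Start: joints at [-1.412, 0.521, -0.036, 1.599, 0.021, 1.021, -0.113], TCP at [0.142, 0.609, 0.197] pointing down, gripper open.
Joint ranges: [-2.91, 2.91], [-0.3, 2.13], [-1.5, 1.42], [0.17, 2.43], [-1.26, 4.41], [0.16, 1.93], [-2.52, 2.52]. Speed limits (rad/s): [1.89, 1.89, 2.39, 2.39, 3.01, 3.01, 3.01].

INTERFACE

Orientations are given as [roll, pitch, yaw] about the fixed x, y, z axes, in that order (R = Rz(yaw) Ry(pitch) Rx(roll)).
In Python, from workcell import bot gives the robot as it stands.
- The arm moves only by the shell command python3 -m crank 'ROWS' [FORCE]. ROWS is a JSON object of lists of equal length, an entry for each row: "travel": the shift along the world's x, y, z in cm, a list of three; "turn": the turn, a rotation vector about the world's x, y, z in degrees, a list of three; "gripper": the closure, from 0 (fully open) to 1 (shut). A call has exactly 5 rows; each row is the pose to reach, as a shift and turn from the pose commanded when the call began; what a row does not reach only later rows make up. A row lasts 1/10 s, in which the tool goes at most 50 mm and 8.59 degrees, less where a joint would pass 70% of its speed; a pose out of reach is approached as far as the arm can. A call with a gripper value outside its range is refused whole. The fingers move at their own pace and stop on an object; FORCE is the grip in N (left out, the last holds). Time passes only in rows, so rows that repeat a pose let the fingers close, or fill a call up. It gives the time, the measured TCP pose, the force, the opening and the grip force at its end, in the units of the state.
- bot.observe(): the state, without advancing time (a new reading comes with each control period).
- bot.grab_frame(name): name is "scene" or "top" or "wrist"; returns a dict with "pixels" (384x512x3 uint8, red, green, blue), "fx", "fy", "cx", "cy" (pixels), "extrinsics" (4x4, takes a point from world to camera coordinates). Camera axes: x right, y down, z forward; pixel columns grow to the right and rows downward; lengths in m; the calibration is good to about 2 mm. A picture is of the moment at which its call begins. There is no depth.
- bot.job_done(): hands the job in; it is judged then, once.
The state is a dict: "clock": time; "qpos": joint angles; "qd": joint speeds; "joint_efforts": joint torques, N m; "position": TCP position; "tool_rot": TCP orientation; "force": force on the tool from outside, world axes, zero at the start; "moment": the same for the moment, N m; "grip_width": finger opening in m; "finger_force": force on a finger pad.
Only numpy, scipy, OpenCV 4.12 (cv2) and the standard library are available. Lean on these libraries where they do the work, as an engineer would, in place of code of your own. Each camera call takes 0.05 s, during which the arm holds its last target. There are 200 camera calls.

## Working session

There is one attempt and no reset: what is moved stays moved. The work goes in short steps, Python scripts to look and compute and a shell command to move; the robot and the scene stay as the last step left them, time stands still between calls to the robot, and variables do not carry over. Pictures are saved under pics/ and viewed, at most 10 in all, crops included, and the job is handed in when it is done.

```bash
mkdir -p pics; cat > h.py <<'E'
import numpy as np, cv2
from workcell import bot
def grab(n,save=None):
    f=bot.grab_frame(n); f={k:(np.array(v) if not np.isscalar(v) else v) for k,v in f.items()}
    if save: cv2.imwrite('pics/'+save,f['pixels'][:,:,::-1])
    return f
def ray(f,u,v):
    E=f['extrinsics'];R=E[:3,:3];t=E[:3,3]
    return -R.T@t, R.T@np.array([(u-f['cx'])/f['fx'],(v-f['cy'])/f['fy'],1])
def onz(f,u,v,z):
    o,d=ray(f,u,v); return o+d*(z-o[2])/d[2]
def proj(f,p):
    c=f['extrinsics'][:3,:3]@np.array(p)+f['extrinsics'][:3,3]
    return f['fx']*c[0]/c[2]+f['cx'],f['fy']*c[1]/c[2]+f['cy']
E
python3 - <<'E'
from h import *
import pickle
d={}
for n in('scene','top'):
    d[n]=grab(n,n+'0.png'); print(n,d[n]['fx'],-d[n]['extrinsics'][:3,:3].T@d[n]['extrinsics'][:3,3],d[n]['extrinsics'][:3,:3].round(2).tolist())
pickle.dump(d,open('d0.pkl','wb'))
a=np.vstack([d['scene']['pixels'],d['top']['pixels']])
print(bot.observe())
E
```

```text
scene 405.77587162268014 [-0.3126906  -0.63238     0.71268379] [[0.6, -0.8, 0.0], [-0.37, -0.28, -0.89], [0.71, 0.53, -0.46]]
top 388.27681925316466 [ 0.34370587 -0.01414926  1.40999288] [[-0.02, -1.0, -0.01], [-0.99, 0.02, -0.14], [0.14, 0.01, -0.99]]
{'clock': 0.1, 'qpos': array([-1.41221024,  0.52198264, -0.03632164,  1.59993842,  0.02120007,
        1.02107901, -0.11284466]), 'qd': array([ 0.00029908, -0.00275661,  0.00044932, -0.00069178,  0.00222612,
       -0.0018985 ,  0.00057653]), 'joint_efforts': array([ 5.15691048e-03, -9.28478980e+01,  1.98517397e+00, -3.70523393e+01,
        1.82515680e-02,  5.31985730e-03,  2.01595907e-05]), 'position': array([0.14171054, 0.60838533, 0.19607027]), 'tool_rot': array([-3.14057281e+00,  7.33551070e-05,  2.91274575e+00]), 'force': array([-0.28981239,  0.03686475,  0.01551621]), 'moment': array([ 0.01155491, -0.04457581,  0.01616498]), 'finger_force': 0.0, 'grip_width': 0.08544739314969055}
```

View pics/top0.png

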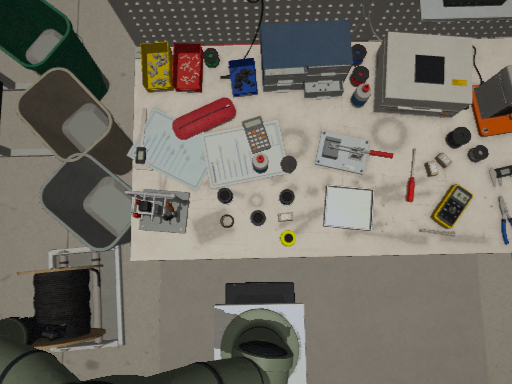

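View pics/scene0.png

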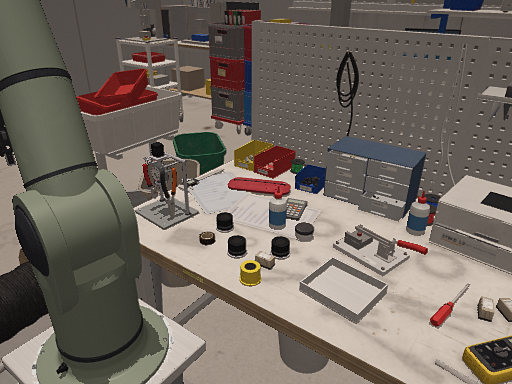

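The top view is oriented with image up = +x and left = +y. The pucks are at (225,196), (258,218) and (287,197), the tape at (227,221), the tin at (288,163), the bottle at (260,160), the relay at (286,216), the yellow decoy at (288,238), the tray at (348,208) and the rack around (162,210). The scene view shows the same things. Next I'll look at enlarged crops.

```bash
python3 - <<'E'
from h import *
import pickle
d=pickle.load(open('d0.pkl','rb'))
t=d['top']['pixels'][150:250,125:300]; s=d['scene']['pixels'][130:235,130:205]
t=cv2.resize(t,None,fx=4.5,fy=4.5,interpolation=cv2.INTER_CUBIC)[:,:,::-1]
s=cv2.resize(s,None,fx=5.5,fy=5.5,interpolation=cv2.INTER_CUBIC)[:,:,::-1]
cv2.imwrite('pics/t1.png',t);cv2.imwrite('pics/s1.png',s)
# dark blobs
for n,(x0,y0,x1,y1) in {'top':(200,150,380,250),'scene':(190,180,330,290)}.items():
    f=d[n];im=f['pixels'][y0:y1,x0:x1]
    m=(im.max(2)<70).astype(np.uint8)
    k,l,st,c=cv2.connectedComponentsWithStats(m)
    for i in range(1,k):
        if st[i,4]>25:
            x,y,w,h,a=st[i]; z=.044
            u,v=x+x0+(w-1)/2,y+y0+(h-1)/2
            print(n,(x+x0,y+y0,w,h,a),c[i]+[x0,y0],onz(f,*(c[i]+[x0,y0]),z).round(4))
f=d['top'];im=f['pixels']
for p in [(326,188),(371,188),(371,229),(326,229)]: print(onz(f,*p,.03).round(3))
for p in [(139,190),(189,190),(187,231)]: print('rack',onz(f,*p,.01).round(3))
E
```

```text
top (np.int32(323), np.int32(155), np.int32(14), np.int32(4), np.int32(27)) [329.25925926 156.51851852] [ 0.6675 -0.2652  0.044 ]
top (np.int32(281), np.int32(156), np.int32(15), np.int32(17), np.int32(193)) [288.19170984 163.74611399] [ 0.6445 -0.1169  0.044 ]
top (np.int32(254), np.int32(166), np.int32(14), np.int32(7), np.int32(41)) [260.34146341 169.68292683] [ 0.6251 -0.0165  0.044 ]
top (np.int32(218), np.int32(188), np.int32(15), np.int32(15), np.int32(176)) [224.76136364 195.08522727] [0.5361 0.112  0.044 ]
top (np.int32(280), np.int32(189), np.int32(14), np.int32(16), np.int32(175)) [286.53714286 196.51428571] [ 0.526  -0.1072  0.044 ]
top (np.int32(251), np.int32(211), np.int32(15), np.int32(15), np.int32(168)) [257.7797619  217.53571429] [ 0.4536 -0.0036  0.044 ]
top (np.int32(222), np.int32(215), np.int32(12), np.int32(13), np.int32(34)) [228.08823529 221.08823529] [0.4433 0.1012 0.044 ]
top (np.int32(285), np.int32(234), np.int32(8), np.int32(8), np.int32(51)) [288.43137255 237.52941176] [ 0.3813 -0.1093  0.044 ]
scene (np.int32(295), np.int32(180), np.int32(33), np.int3
[... 595 characters left out ...]
4 ]
scene (np.int32(199), np.int32(234), np.int32(16), np.int32(11), np.int32(95)) [206.98947368 240.30526316] [0.3992 0.063  0.044 ]
scene (np.int32(228), np.int32(235), np.int32(18), np.int32(21), np.int32(328)) [236.45426829 245.39329268] [ 0.4311 -0.0217  0.044 ]
scene (np.int32(271), np.int32(236), np.int32(19), np.int32(22), np.int32(324)) [279.88580247 246.44135802] [ 0.5019 -0.1236  0.044 ]
scene (np.int32(245), np.int32(263), np.int32(11), np.int32(7), np.int32(60)) [249.83333333 265.88333333] [ 0.3788 -0.1093  0.044 ]
[ 0.556 -0.251  0.03 ]
[ 0.552 -0.412  0.03 ]
[ 0.405 -0.403  0.03 ]
[ 0.409 -0.244  0.03 ]
rack [0.567 0.429 0.01 ]
rack [0.563 0.246 0.01 ]
rack [0.413 0.253 0.01 ]
```

View pics/t1.png

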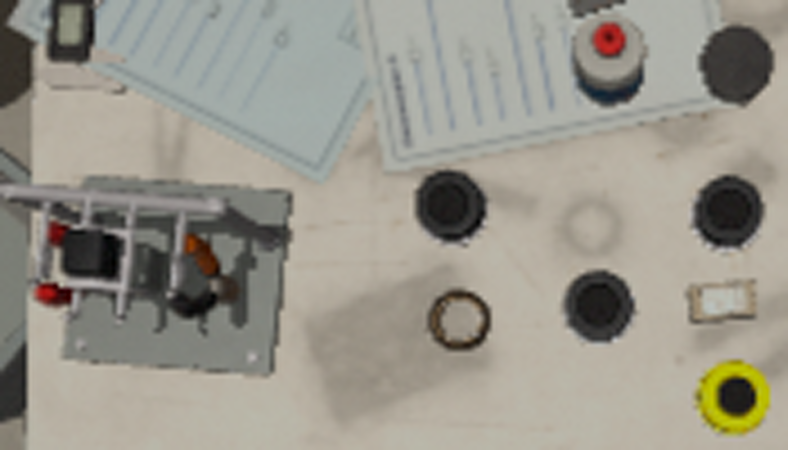

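View pics/s1.png

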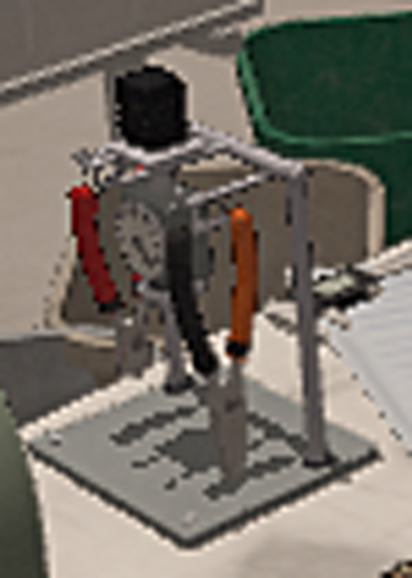

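```bash
python3 - <<'E'
from h import *
import pickle
d=pickle.load(open('d0.pkl','rb'))
f=d['top']
C=lambda p:(p[0]/4.5+125-.4,p[1]/4.5+150-.4)
P=[onz(f,*C(p),.01) for p in [(83,179),(292,190),(272,375),(62,358)]]
print(np.round(P,4).tolist(), np.mean(P,0))
l,tr,br,bl=P
for a,b in((tr,l),(br,bl)): print('yaw from y',np.degrees(np.arctan2(*( -(a-b)[:2]*[-1,1]))) if 0 else np.degrees(np.arctan2(-(b-a)[0],(b-a)[1])),np.linalg.norm(b-a))
for a,b in((br,tr),(bl,l)): print('yaw x',np.degrees(np.arctan2((b-a)[1],(b-a)[0])),np.linalg.norm(b-a))
s=lambda p:(p[0]/5.5+130-.4,p[1]/5.5+130-.4)
g=d['scene'];o1,d1=ray(g,*s((152,80)));o2,d2=ray(f,*C((91,250)))
A=np.c_[d1,-d2];k=np.linalg.lstsq(A,o2-o1,rcond=None)[0];print(o1+k[0]*d1,o2+k[1]*d2, onz(f,*C((91,250)),.258))
for z in(.258,.216):print(proj(f,(.49,.34,z)))
w=grab('wrist','w0.png')
print(bot.observe()['position'],w['fx'],w['extrinsics'])
E
```

```text
[[0.5687, 0.4144, 0.01], [0.5558, 0.244, 0.01], [0.4065, 0.2595, 0.01], [0.4237, 0.4284, 0.01]] [0.48869179 0.33657933 0.01      ]
yaw from y -4.332728785667524 0.17088490143918908
yaw from y -5.813747138313996 0.1697262918987994
yaw x -5.944312779341384 0.1500558007580847
yaw x -5.514924391425455 0.14564074036854222
[0.47861081 0.33528496 0.2556998 ] [0.48119968 0.33298729 0.25531731] [0.48088024 0.33218078 0.258     ]
(np.float64(142.28086456829226), np.float64(202.19051287176183))
(np.float64(146.3912227661192), np.float64(203.80333700780562))
[0.14171007 0.60845312 0.19617287] 278.1677288247269 [[ 0.22607687  0.97410872 -0.00120536 -0.6249154 ]
 [ 0.92570998 -0.21445868  0.31155818 -0.04054921]
 [ 0.30323304 -0.07155191 -0.95022632  0.38117552]
 [ 0.          0.          0.          1.        ]]
```

```bash
python3 -m crank '{"travel":[[0,0,5],[2,-2,9],[5,-5,12],[8.5,-8.5,14],[12,-12,15]],"turn":[[0,0,1.5],[0,0,3],[0,0,4.5],[0,0,6],[0,0,7.7]],"gripper":[0,0,0,0,0]}' 60
python3 -m crank '{"travel":[[3.5,-3.5,0],[7,-7,0],[10.5,-10.5,0],[14,-13,0],[18,-15.4,0]],"turn":[[0,0,0],[0,0,0],[0,0,0],[0,0,0],[0,0,0]],"gripper":[0,0,0,0,0]}'
python3 - <<'E'
from h import *
import pickle
w=grab('wrist'); pickle.dump(w,open('w1.pkl','wb'))
cv2.imwrite('pics/w1.png',w['pixels'][:,:,::-1])
E=w['extrinsics'];print(bot.observe()['position'],bot.observe()['tool_rot'],bot.observe()['force'],-E[:3,:3].T@E[:3,3],proj(w,(.48,.334,.258)))
E
```

```text
clock: 0.65
position: [0.2586, 0.4918, 0.3469]
tool_rot: [3.14, 0.0, 3.049]
force: [1.3, 1.3, 0.3]
grip_width: 0.0854
finger_force: 0.0
clock: 1.15
position: [0.4388, 0.3372, 0.3457]
tool_rot: [3.141, 0.0, 3.047]
force: [0.1, 0.9, 0.1]
grip_width: 0.0853
finger_force: 0.0
[0.44510611 0.33191656 0.34537525] [-3.13961587e+00  2.81228977e-03  3.04014973e+00] [ 4.04109139 -8.92018758 -2.95034568] [0.35846655 0.34522306 0.52369125] (np.float64(250.54154497855373), np.float64(228.31593731259906))
```

View pics/w1.png

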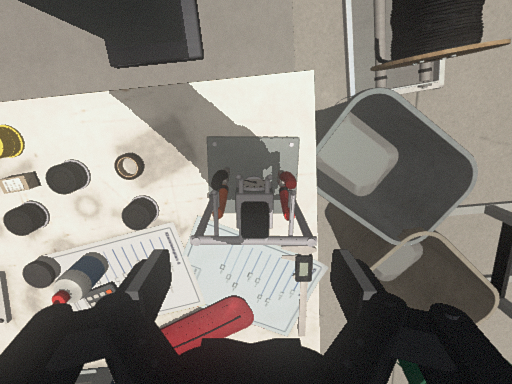

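The wrist view shows the grip's black square near (254,218) between the prongs. The rack is nearly square to the image, so the yaw is good, and the three pucks are visible at (68,177), (25,217) and (139,212).

```bash
python3 - <<'E'
from h import *
import pickle
w=pickle.load(open('w1.pkl','rb'))
w2=grab('wrist');w=w2;pickle.dump(w2,open('w1.pkl','wb'))
im=w['pixels']; E=w['extrinsics']
cv2.imwrite('pics/w1c.png',cv2.resize(im[165:255,195:325],None,fx=6,fy=6,interpolation=cv2.INTER_CUBIC)[:,:,::-1])
m=(im.max(2)<60).astype(np.uint8); k,l,st,c=cv2.connectedComponentsWithStats(m)
for i in range(1,k):
    if 200<st[i,4]<4000 and st[i,1]>120 and st[i,0]<300: print(st[i],c[i],onz(w,*c[i],.044).round(4),onz(w,*c[i],.258).round(4))
print(bot.observe()['position'],bot.observe()['tool_rot'],bot.observe()['force'],E[:3,:3].round(3).tolist())
for p in [(241,238),(269,238)]: print(onz(w,*p,.258))
E
```

```text
[246 196  28  36 915] [259.48415301 212.66010929] [0.5551 0.3375 0.044 ] [0.4699 0.3391 0.258 ]
[0.44237802 0.33410618 0.34512759] [-3.13984215e+00  1.61367366e-03  3.03969772e+00] [-0.25233207  0.74945416 -0.89685877] [[0.101, 0.995, -0.002], [0.945, -0.095, 0.314], [0.312, -0.034, -0.949]]
[0.49661267 0.31706995 0.258     ]
[0.49955429 0.34649267 0.258     ]
```

View pics/w1c.png

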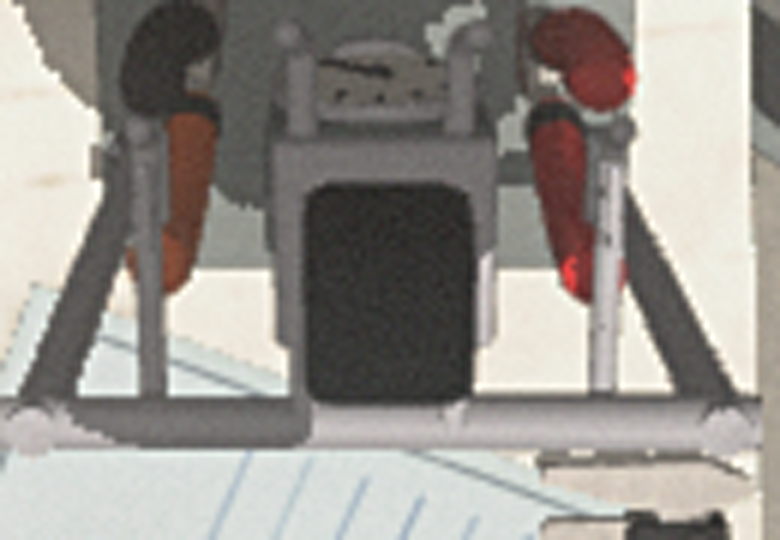

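The crop shows the grip outline at columns 245.5–273.8 and rows 195.5–232. The far top edge is at row 232 (z .258) and the near bottom edge is at row 195.5 (z .216). The needle on the dial is visible above it.

```bash
python3 - <<'E'
from h import *
import pickle
w=pickle.load(open('w1.pkl','rb'))
for p in [(245.5,232),(273.8,232),(259.6,232)]: print(onz(w,*p,.258).round(4))
for p in [(245.5,195.5),(273.8,195.5),(259.6,195.5)]: print('low',onz(w,*p,.216).round(4))
c=lambda u,v:(u/6+195-.4,v/6+165-.4)
for n,p in dict(lp=c(290,35),rp=c(475,35),).items(): print(n,onz(w,*p,.218).round(4))
for n,p in dict(bl=c(150,395),br=c(603,395)).items(): print(n,onz(w,*p,.205).round(4))
o=bot.observe();print(o['position'],o['tool_rot'])
# feet: contour of dark in left area, ellipse
g=cv2.cvtColor(w['pixels'],cv2.COLOR_RGB2GRAY)
m=(g<75).astype(np.uint8);k,l,st,cc=cv2.connectedComponentsWithStats(m)
for i in range(1,k):
    if 300<st[i,4] and st[i,2]<80 and st[i,0]<180: print(st[i],cc[i].round(1),onz(w,*cc[i],.03).round(4))
E
```

```text
[0.4902 0.3225 0.258 ]
[0.4931 0.3521 0.258 ]
[0.4916 0.3372 0.258 ]
low [0.4637 0.3246 0.216 ]
low [0.467  0.3573 0.216 ]
low [0.4653 0.3409 0.216 ]
lp [0.4334 0.3249 0.218 ]
rp [0.4368 0.3593 0.218 ]
bl [0.5099 0.2867 0.205 ]
br [0.5193 0.381  0.205 ]
[0.44237802 0.33410618 0.34512759] [-3.13984215e+00  1.61367366e-03  3.03969772e+00]
[ 49 159  41  32 413] [ 70.8 174.8] [0.4524 0.002  0.03  ]
[126 195  33  32 362] [145.  209.1] [0.5318 0.122  0.03  ]
[  7 201  42  32 697] [ 29.7 215.6] [ 0.5228 -0.1008  0.03  ]
```

```bash
python3 -m crank '{"travel":[[3.7,0.3,-3],[3.7,0.3,-6],[3.7,0.3,-9],[3.7,0.3,-11.5],[3.7,0.3,-12.2]],"turn":[[0,0,0],[0,0,0],[0,0,0],[0,0,0],[0,0,0]],"gripper":[0,0,0,0,0.2]}'
python3 -m crank '{"travel":[[0,0,0],[0,0,0],[0,0,0],[0,0,0],[0,0,0]],"turn":[[0,0,0],[0,0,0],[0,0,0],[0,0,0],[0,0,0]],"gripper":[0.4,0.5,0.6,0.7,0.8]}' 60
```

```text
clock: 1.75
position: [0.4738, 0.3409, 0.2208]
tool_rot: [-3.139, -0.003, 3.047]
force: [0.5, -0.6, -0.2]
grip_width: 0.073
finger_force: 0.0
clock: 2.25
position: [0.475, 0.3418, 0.224]
tool_rot: [3.141, 0.001, 3.047]
force: [0.2, -0.1, -0.4]
grip_width: 0.0171
finger_force: 0.0
```

```bash
python3 - <<'E'
from h import *
w=grab('wrist');s=grab('scene')
a=cv2.resize(w['pixels'][150:,100:400],None,fx=1.6,fy=1.6)
b=cv2.resize(s['pixels'][80:240,90:215],(300,374))
cv2.imwrite('pics/m1.png',np.hstack([a,b[:, :]])[:,:,::-1] if a.shape[0]==b.shape[0] else np.hstack([a[:374],b])[:,:,::-1]);print(a.shape)
o=bot.observe();print(o['position'],o['grip_width'],o['finger_force'])
E
```

```text
(374, 480, 3)
[0.47488958 0.34172761 0.22365283] 0.01695525633401914 0.0
```

View pics/m1.png

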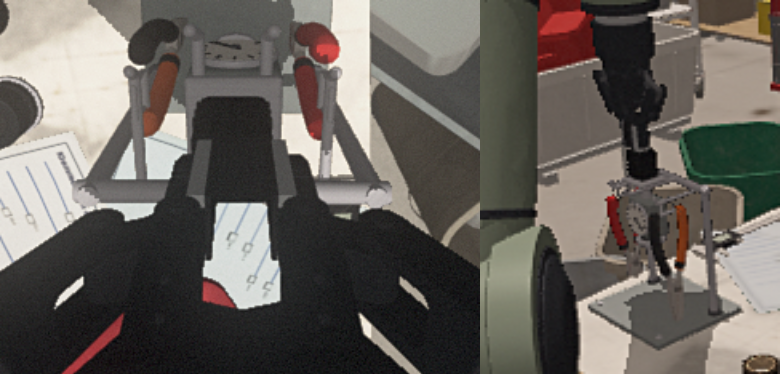

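```bash
python3 -m crank '{"travel":[[0,0,0],[0,0,0],[0,0,0],[0,0,0],[0,0,0]],"turn":[[0,0,0],[0,0,0],[0,0,0],[0,0,0],[0,0,0]],"gripper":[0.85,0.9,1,1,1]}' 60
python3 - <<'E'
from h import *
w=grab('wrist');o=bot.observe();print(o['position'],o['tool_rot'],o['grip_width'],o['finger_force'])
for dz in(0,.019):
  for dy in(-.015,0,.015): print(dz,dy,np.round(proj(w,o['position']+np.array([0,dy,dz])),1),(np.array(proj(w,o['position']+np.array([0,dy,dz])))-[100,150])*1.6)
cv2.imwrite('pics/m2.png',cv2.resize(w['pixels'][190:310,190:330],None,fx=4,fy=4)[:,:,::-1])
E
```

```text
clock: 2.85
position: [0.4755, 0.3409, 0.2249]
tool_rot: [3.141, 0.001, 3.046]
force: [-4.9, -8.2, 21.2]
grip_width: 0.0
finger_force: 10.3
[0.47548251 0.34091638 0.22487046] [3.14144757e+00 1.27885868e-03 3.04623304e+00] -1.197985969684205e-05 10.309693641029298
0 -0.015 [228.3 228.7] [205.31388586 125.97015982]
0 0 [249.7 226.9] [239.44319157 123.00476727]
0 0.015 [271.1 225. ] [273.72822789 120.02584375]
0.019 -0.015 [226.1 241.4] [201.69609368 146.20059079]
0.019 0 [249.6 239.4] [239.31143174 142.98228474]
0.019 0.015 [273.2 237.3] [277.11602825 139.74778605]
```

View pics/m2.png

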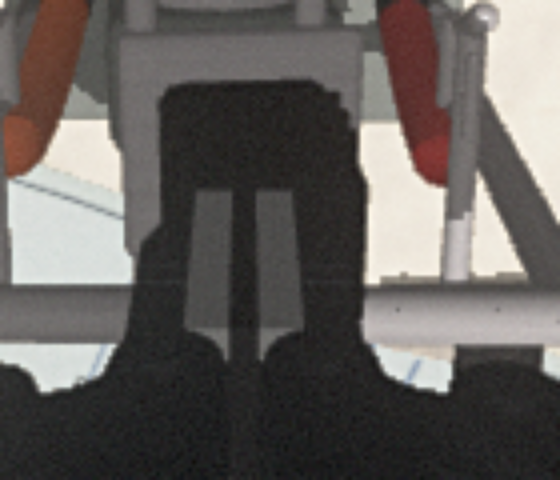

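The fingers shut just above the grip: finger force appears only when fully shut, with 21 N upward on the tool. The grip is therefore lower relative to the fingertips than assumed. I'll lift, open part way so the hooks stay clear, and come down lower.

```bash
python3 -m crank '{"travel":[[0,0,2],[0,0,3],[0,0,3],[0,0,3],[0,0,3]],"turn":[[0,0,0],[0,0,0],[0,0,0],[0,0,0],[0,0,0]],"gripper":[0.6,0.45,0.4,0.4,0.4]}' 60
python3 - <<'E'
from h import *
w=grab('wrist');s=grab('scene');o=bot.observe();p=o['position'];print(p,o['tool_rot'],o['grip_width'],o['force'],proj(s,p),proj(s,(.479,.338,.258)),proj(s,(.479,.338,.216)))
a=cv2.resize(w['pixels'][180:300,180:340],None,fx=2.5,fy=2.5,interpolation=cv2.INTER_CUBIC)
b=cv2.resize(s['pixels'][100:180,130:190],None,fx=6,fy=6,interpolation=cv2.INTER_CUBIC)
c=np.zeros((480,760,3),np.uint8);c[:300,:400]=a;c[:,400:]=b
u,v=proj(s,p);cv2.circle(c,(int(400+(u-130)*6),int((v-100)*6)),4,(255,0,255),1)
u,v=proj(s,(.479,.338,.258));cv2.circle(c,(int(400+(u-130)*6),int((v-100)*6)),4,(0,255,255),1)
u,v=proj(w,p);cv2.circle(c,(int((u-180)*2.5),int((v-180)*2.5)),4,(255,0,255),1)
cv2.imwrite('pics/m3.png',c[:,:,::-1])
E
```

```text
clock: 3.4
position: [0.4746, 0.3415, 0.2526]
tool_rot: [-3.141, -0.001, 3.047]
force: [-1.1, -0.2, -0.0]
grip_width: 0.0514
finger_force: 0.0
[0.47463367 0.34149854 0.25270772] [-3.14086571e+00 -6.02770421e-04  3.04719279e+00] 0.05091314839797766 [ 0.07254252 -0.16738828  0.20943344] (np.float64(155.05484501236668), np.float64(144.96473543551875)) (np.float64(156.67695501364173), np.float64(143.24359551473563)) (np.float64(158.04405164045886), np.float64(155.54804714212955))
```

View pics/m3.png

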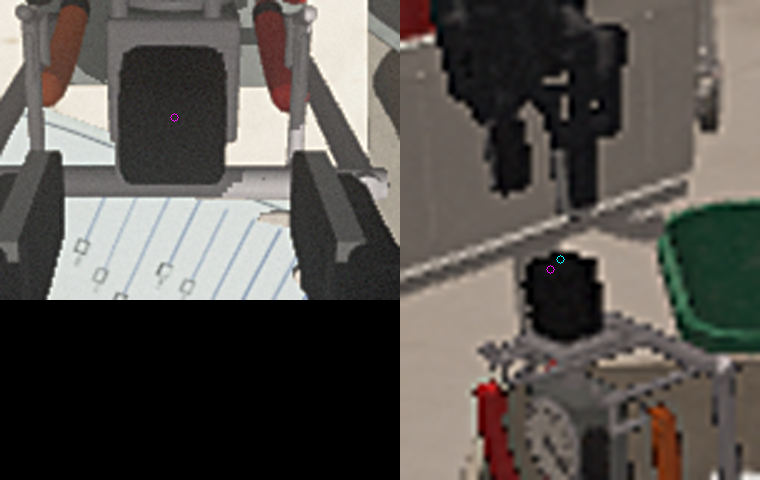

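The scene view shows the fingertips near row 133, about 12 px (≈38 mm) above the projected reported TCP at row 145. The fingers therefore end about 35 mm short of the stated TCP, and I'll allow for that.

```bash
python3 -m crank '{"travel":[[0.4,0,-2],[0.4,0,-4],[0.4,0,-5.5],[0.4,0,-6.4],[0.4,0,-6.4]],"turn":[[0,0,0],[0,0,0],[0,0,0],[0,0,0],[0,0,0]],"gripper":[0.4,0.4,0.4,0.4,0.4]}' 60
python3 -m crank '{"travel":[[0,0,0],[0,0,0],[0,0,0],[0,0,0],[0,0,0]],"turn":[[0,0,0],[0,0,0],[0,0,0],[0,0,0],[0,0,0]],"gripper":[0.5,0.6,0.7,0.8,0.8]}' 60
```

```text
clock: 4.0
position: [0.4784, 0.3413, 0.1882]
tool_rot: [-3.14, -0.001, 3.047]
force: [-0.9, 0.4, 0.1]
grip_width: 0.0511
finger_force: 0.0
clock: 4.5
position: [0.4792, 0.3419, 0.1902]
tool_rot: [3.141, 0.001, 3.047]
force: [-0.7, -0.9, 7.3]
grip_width: 0.0296
finger_force: 59.1
```

```bash
python3 -m crank '{"travel":[[0,0,0.4],[0,0,0.8],[0,0,1.2],[0,0,1.2],[0,0,1.2]],"turn":[[0,0,0],[0,0,0],[0,0,0],[0,0,0],[0,0,0]],"gripper":[0.8,0.8,0.8,0.8,0.8]}' 60
python3 - <<'E'
from h import *
o=bot.observe();print(o['position'],o['tool_rot'],o['grip_width'],o['force'],o['clock'])
w=grab('wrist');s=grab('scene')
a=cv2.resize(w['pixels'][180:300,180:340],None,fx=2.5,fy=2.5,interpolation=cv2.INTER_CUBIC)
b=cv2.resize(s['pixels'][100:180,130:190],None,fx=6,fy=6,interpolation=cv2.INTER_CUBIC)
c=np.zeros((480,760,3),np.uint8);c[:300,:400]=a;c[:,400:]=b
cv2.imwrite('pics/m4.png',c[:,:,::-1])
E
```

```text
clock: 5.0
position: [0.4788, 0.3416, 0.2014]
tool_rot: [3.142, 0.0, 3.047]
force: [0.4, -0.7, -2.4]
grip_width: 0.0293
finger_force: 59.3
[0.47883549 0.34164588 0.20140042] [3.14151394e+00 5.79062835e-05 3.04713395e+00] 0.02933665912376691 [ 0.44011432 -0.70820181 -2.37244431] 5.0
```

View pics/m4.png

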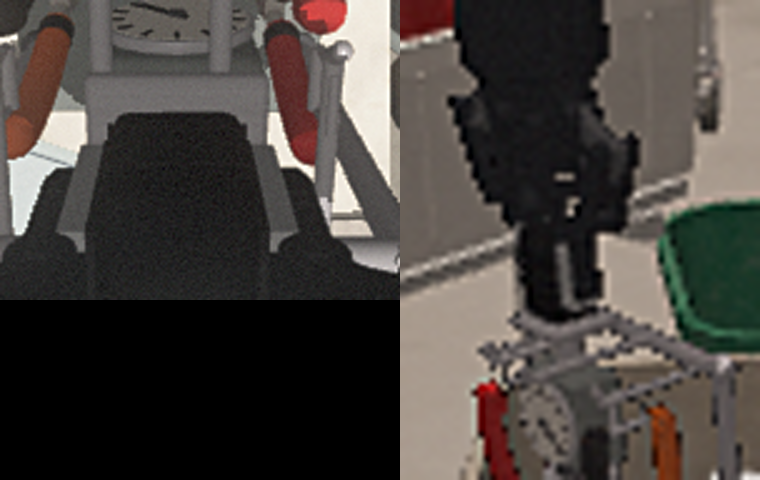

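The wrist crop shows the grip held between both pads, with the flange lifted clear and the dial visible. Next I'll draw the gauge out the front along the rack's −x.

```bash
python3 -m crank '{"travel":[[-1,0.1,0.1],[-2.5,0.24,0.1],[-4.5,0.43,0.1],[-6.5,0.62,0.1],[-8.8,0.85,0.1]],"turn":[[0,0,0],[0,0,0],[0,0,0],[0,0,0],[0,0,0]],"gripper":[0.8,0.8,0.8,0.8,0.8]}' 60
python3 -m crank '{"travel":[[-1,0,0],[-1,-1,2],[-1,-4,4],[0,-8,4],[2,-12,4]],"turn":[[0,0,0],[0,0,0],[0,0,0],[0,0,0],[0,0,0]],"gripper":[0.8,0.8,0.8,0.8,0.8]}' 60
python3 - <<'E'
from h import *
o=bot.observe();print(o['position'],o['tool_rot'],o['force'],o['clock'])
E
```

```text
clock: 5.6
position: [0.3889, 0.3502, 0.2024]
tool_rot: [3.142, -0.0, 3.048]
force: [0.2, 0.6, -2.4]
grip_width: 0.0295
finger_force: 59.4
clock: 6.1
position: [0.4099, 0.2294, 0.243]
tool_rot: [3.14, 0.001, 3.05]
force: [1.8, -0.1, -3.3]
grip_width: 0.0294
finger_force: 60.1
[0.40991527 0.22938192 0.24302623] [3.14041164e+00 5.67686426e-04 3.04950466e+00] [ 1.77166668 -0.09765475 -3.28832389] 6.1
```

```bash
cat > feet.py <<'E'
from h import *
def est(f,p,hw,thr=75):
    """puck estimate: y from lateral extents, x from far top rim, in view f; p=(x,y) guess"""
    u,v=map(int,np.round(proj(f,(p[0],p[1],.03))))
    if not(hw<u<512-hw and hw<v<384-hw): return None
    K=8
    g=cv2.cvtColor(f['pixels'],cv2.COLOR_RGB2GRAY)[v-hw:v+hw+1,u-hw:u+hw+1]
    G=cv2.resize(g,None,fx=K,fy=K,interpolation=cv2.INTER_CUBIC)
    m=(G<thr).astype(np.uint8);k,l,st,c=cv2.connectedComponentsWithStats(m)
    i=1+np.argmax(st[1:,4]); ct=max(cv2.findContours((l==i).astype(np.uint8),0,1)[0],key=len)[:,0]
    h=cv2.convexHull(ct)[:,0]/K+[u-hw-.44,v-hw-.44]
    P=np.array([onz(f,*q,.044) for q in h])[:,:2]
    o=ray(f,0,0)[0][:2]; d=np.array(p)-o; d/=np.linalg.norm(d); n=np.array([-d[1],d[0]])
    a=P@d; b=P@n
    return (a.max()-.027)*d+(b.max()+b.min())/2*n, b.max()-b.min(), a.max()-a.min()
E
python3 - <<'E'
from feet import *
import pickle
d=pickle.load(open('d0.pkl','rb'));w1=pickle.load(open('w1.pkl','rb'));w2=grab('wrist');pickle.dump(w2,open('w2.pkl','wb'))
for p in[(.536,.112),(.454,-.003),(.527,-.107)]:
    for n,f,hw in(('top',d['top'],10),('scene',d['scene'],15),('w1',w1,25),('w2',w2,30)):
        for th in (70,90):
            try:
                r=est(f,p,hw,th); print(p,n,th,[np.round(q,4) for q in r] if r else None)
            except Exception as e: print(n,e)
o=bot.observe();print(o['position'],o['force'])
E
```

```text
(0.536, 0.112) top 70 [array([0.5372, 0.1133]), np.float64(0.0517), np.float64(0.0576)]
(0.536, 0.112) top 90 [array([0.5379, 0.1139]), np.float64(0.0534), np.float64(0.0591)]
(0.536, 0.112) scene 70 [array([0.5349, 0.1122]), np.float64(0.0511), np.float64(0.1106)]
(0.536, 0.112) scene 90 [array([0.5355, 0.1128]), np.float64(0.0519), np.float64(0.1211)]
(0.536, 0.112) w1 70 [array([0.5329, 0.117 ]), np.float64(0.0502), np.float64(0.0675)]
(0.536, 0.112) w1 90 [array([0.5342, 0.1154]), np.float64(0.0513), np.float64(0.0703)]
(0.536, 0.112) w2 70 [array([0.5582, 0.1184]), np.float64(0.0832), np.float64(0.0897)]
(0.536, 0.112) w2 90 [array([0.5583, 0.1185]), np.float64(0.0842), np.float64(0.0905)]
(0.454, -0.003) top 70 [array([ 0.4529, -0.0043]), np.float64(0.0503), np.float64(0.0535)]
(0.454, -0.003) top 90 [array([ 0.4536, -0.0038]), np.float64(0.0528), np.float64(0.055)]
(0.454, -0.003) scene 70 [array([ 0.4522, -0.0046]), np.float64(0.0517), np.float64(0.1045)]
(0.454, -0.003) scene 90 [array([ 0.4528, -0.0043]), np.float64(0.0528), np.float64(0.1145)]
(0.454, -0.003) w1 70 [array(
[... 434 characters left out ...]
07) top 90 [array([ 0.527 , -0.1069]), np.float64(0.0524), np.float64(0.0569)]
(0.527, -0.107) scene 70 [array([ 0.5253, -0.1093]), np.float64(0.0515), np.float64(0.1047)]
(0.527, -0.107) scene 90 [array([ 0.5263, -0.1086]), np.float64(0.0523), np.float64(0.1071)]
(0.527, -0.107) w1 70 [array([ 0.5249, -0.106 ]), np.float64(0.0511), np.float64(0.0832)]
(0.527, -0.107) w1 90 [array([ 0.5251, -0.1066]), np.float64(0.0519), np.float64(0.0844)]
(0.527, -0.107) w2 70 [array([ 0.5245, -0.1058]), np.float64(0.0504), np.float64(0.0835)]
(0.527, -0.107) w2 90 [array([ 0.5249, -0.1071]), np.float64(0.0517), np.float64(0.0854)]
[0.41347198 0.22221829 0.24299538] [  6.01688145 -12.8136821   -2.87529896]
```

```bash
python3 -m crank '{"travel":[[3,-3,0],[6,-6,-1],[9,-9,-3],[11.5,-11,-6],[12.5,-11.6,-9]],"turn":[[0,0,0],[0,0,0],[0,0,0],[0,0,0],[0,0,0]],"gripper":[0.8,0.8,0.8,0.8,0.8]}' 60
python3 -m crank '{"travel":[[0,0,-0.2],[0,0,-0.5],[0,0,-0.5],[0,0,-0.5],[0,0,-0.5]],"turn":[[0,0,0],[0,0,0],[0,0,0],[0,0,0],[0,0,0]],"gripper":[0.8,0.8,0.8,0.8,0.8]}' 60
python3 - <<'E'
from feet import *
import pickle
o=bot.observe();print(o['position'],o['tool_rot'],o['force'],o['clock'])
s=grab('scene','sA.png');w=grab('wrist','wA.png')
o=bot.observe();print(o['position'],o['force'],o['clock'])
E
```

```text
clock: 6.65
position: [0.5377, 0.1115, 0.1516]
tool_rot: [-3.141, 0.002, 3.044]
force: [0.0, 1.4, -2.7]
grip_width: 0.0293
finger_force: 60.8
clock: 7.15
position: [0.536, 0.1148, 0.1484]
tool_rot: [3.141, 0.001, 3.048]
force: [0.4, 0.6, -2.0]
grip_width: 0.0293
finger_force: 60.8
[0.53597205 0.11479317 0.14838035] [3.14078384e+00 1.32731671e-03 3.04797315e+00] [ 0.41039596  0.56614824 -2.00431348] 7.15
[0.53593416 0.11453666 0.14803035] [ 0.2358852   0.87171121 -2.37898161] 7.25
```

```bash
python3 -m crank '{"travel":[[0,0,-1],[0,0,-1.8],[0,0,-2],[0,0,-2],[0,0,-2]],"turn":[[0,0,0],[0,0,0],[0,0,0],[0,0,0],[0,0,0]],"gripper":[0.8,0.8,0.8,0.8,0.8]}'
python3 -m crank '{"travel":[[0,0,-0.2],[0,0,-0.4],[0,0,-0.5],[0,0,-0.5],[0,0,-0.5]],"turn":[[0,0,0],[0,0,0],[0,0,0],[0,0,0],[0,0,0]],"gripper":[0.8,0.8,0.8,0.8,0.8]}'
python3 -m crank '{"travel":[[0,0,-0.2],[0,0,-0.3],[0,0,-0.4],[0,0,-0.4],[0,0,-0.4]],"turn":[[0,0,0],[0,0,0],[0,0,0],[0,0,0],[0,0,0]],"gripper":[0.8,0.8,0.8,0.8,0.8]}'
```

```text
clock: 7.75
position: [0.5359, 0.1141, 0.1273]
tool_rot: [-3.141, -0.0, 3.047]
force: [-0.4, 0.1, -2.8]
grip_width: 0.0291
finger_force: 60.9
clock: 8.25
position: [0.536, 0.1142, 0.1224]
tool_rot: [3.142, 0.0, 3.047]
force: [0.6, 1.3, -1.2]
grip_width: 0.0293
finger_force: 61.0
clock: 8.75
position: [0.5359, 0.1142, 0.1184]
tool_rot: [3.142, 0.0, 3.047]
force: [0.6, 0.4, -0.3]
grip_width: 0.0291
finger_force: 61.2
```

```bash
python3 -m crank '{"travel":[[0,0,-0.1],[0,0,-0.15],[0,0,-0.15],[0,0,-0.15],[0,0,-0.15]],"turn":[[0,0,0],[0,0,0],[0,0,0],[0,0,0],[0,0,0]],"gripper":[0.8,0.8,0.8,0.8,0.8]}'
python3 -m crank '{"travel":[[0,0,-0.1],[0,0,-0.15],[0,0,-0.15],[0,0,-0.15],[0,0,-0.15]],"turn":[[0,0,0],[0,0,0],[0,0,0],[0,0,0],[0,0,0]],"gripper":[0.8,0.8,0.8,0.8,0.8]}'
```

```text
clock: 9.25
position: [0.5359, 0.1142, 0.1169]
tool_rot: [3.142, 0.0, 3.047]
force: [0.5, -0.2, 0.1]
grip_width: 0.0295
finger_force: 61.2
clock: 9.75
position: [0.5363, 0.1142, 0.1163]
tool_rot: [3.141, 0.001, 3.047]
force: [-3.4, -0.3, 18.8]
grip_width: 0.0293
finger_force: 63.7
```

```bash
python3 -c "
from h import *
s=grab('scene','sL.png');w=grab('wrist','wL.png')"
python3 -m crank '{"travel":[[0,0,0.5],[0,0,2.5],[0,0,4],[-1.5,-2.2,4],[-3.5,-5,4]],"turn":[[0,0,0],[0,0,0],[0,0,0],[0,0,0],[0,0,0]],"gripper":[0.8,0.8,0.8,0.8,0.8]}'
python3 -m crank '{"travel":[[-2.2,-3,0],[-4,-5.5,0],[-4.8,-6.7,-0.5],[-4.8,-6.7,-2],[-4.8,-6.7,-2.5]],"turn":[[0,0,0],[0,0,0],[0,0,0],[0,0,0],[0,0,0]],"gripper":[0.8,0.8,0.8,0.8,0.8]}'
python3 -m crank '{"travel":[[0,0,-0.1],[0,0,-0.3],[0,0,-0.3],[0,0,-0.3],[0,0,-0.3]],"turn":[[0,0,0],[0,0,0],[0,0,0],[0,0,0],[0,0,0]],"gripper":[0.8,0.8,0.8,0.8,0.8]}'
```

```text
clock: 10.35
position: [0.5005, 0.0644, 0.1553]
tool_rot: [3.141, 0.0, 3.049]
force: [1.0, -0.6, -2.1]
grip_width: 0.029
finger_force: 60.8
clock: 10.85
position: [0.4523, -0.0029, 0.1294]
tool_rot: [-3.141, -0.001, 3.047]
force: [0.1, 0.8, -2.8]
grip_width: 0.0292
finger_force: 60.7
clock: 11.35
position: [0.453, -0.0027, 0.1276]
tool_rot: [3.142, 0.0, 3.047]
force: [0.5, -1.0, -1.6]
grip_width: 0.0295
finger_force: 60.7
```

```bash
python3 -m crank '{"travel":[[0,0,-0.3],[0,0,-0.6],[0,0,-0.9],[0,0,-0.9],[0,0,-0.9]],"turn":[[0,0,0],[0,0,0],[0,0,0],[0,0,0],[0,0,0]],"gripper":[0.8,0.8,0.8,0.8,0.8]}'
python3 -m crank '{"travel":[[0,0,-0.1],[0,0,-0.15],[0,0,-0.15],[0,0,-0.15],[0,0,-0.15]],"turn":[[0,0,0],[0,0,0],[0,0,0],[0,0,0],[0,0,0]],"gripper":[0.8,0.8,0.8,0.8,0.8]}'
python3 -m crank '{"travel":[[0,0,-0.1],[0,0,-0.13],[0,0,-0.13],[0,0,-0.13],[0,0,-0.13]],"turn":[[0,0,0],[0,0,0],[0,0,0],[0,0,0],[0,0,0]],"gripper":[0.8,0.8,0.8,0.8,0.8]}'
python3 -c "
from h import *
s=grab('scene','sM.png');w=grab('wrist','wM.png')"
```

```text
clock: 11.85
position: [0.453, -0.0028, 0.1184]
tool_rot: [3.142, 0.0, 3.047]
force: [2.0, 0.7, 2.1]
grip_width: 0.0293
finger_force: 61.5
clock: 12.35
position: [0.4529, -0.0029, 0.1169]
tool_rot: [3.142, 0.0, 3.047]
force: [1.2, 0.5, 3.2]
grip_width: 0.029
finger_force: 61.6
clock: 12.85
position: [0.4533, -0.0029, 0.1162]
tool_rot: [3.141, 0.001, 3.047]
force: [-2.2, -0.6, 21.4]
grip_width: 0.0293
finger_force: 64.3
```

```bash
python3 -m crank '{"travel":[[0,0,0.5],[0,0,2.5],[0,0,4],[1.5,-2.2,4],[3.5,-5,4]],"turn":[[0,0,0],[0,0,0],[0,0,0],[0,0,0],[0,0,0]],"gripper":[0.8,0.8,0.8,0.8,0.8]}'
python3 -m crank '{"travel":[[2,-3,0],[3.3,-4.9,0],[3.8,-5.4,-0.5],[3.8,-5.4,-2],[3.8,-5.4,-2.5]],"turn":[[0,0,0],[0,0,0],[0,0,0],[0,0,0],[0,0,0]],"gripper":[0.8,0.8,0.8,0.8,0.8]}'
python3 -m crank '{"travel":[[0,0,-0.2],[0,0,-0.5],[0,0,-0.8],[0,0,-1.1],[0,0,-1.1]],"turn":[[0,0,0],[0,0,0],[0,0,0],[0,0,0],[0,0,0]],"gripper":[0.8,0.8,0.8,0.8,0.8]}'
```

```text
clock: 13.45
position: [0.4876, -0.0524, 0.1558]
tool_rot: [3.141, -0.0, 3.05]
force: [0.2, 0.8, -2.8]
grip_width: 0.0294
finger_force: 60.8
clock: 13.95
position: [0.5246, -0.1064, 0.129]
tool_rot: [3.141, -0.003, 3.047]
force: [-0.1, 0.2, -2.9]
grip_width: 0.0291
finger_force: 60.7
clock: 14.45
position: [0.5259, -0.1067, 0.1196]
tool_rot: [3.141, 0.0, 3.047]
force: [-1.0, 1.1, 1.1]
grip_width: 0.0288
finger_force: 61.3
```

```bash
python3 -m crank '{"travel":[[0,0,-0.1],[0,0,-0.2],[0,0,-0.27],[0,0,-0.27],[0,0,-0.27]],"turn":[[0,0,0],[0,0,0],[0,0,0],[0,0,0],[0,0,0]],"gripper":[0.8,0.8,0.8,0.8,0.8]}'
python3 -m crank '{"travel":[[0,0,-0.07],[0,0,-0.13],[0,0,-0.13],[0,0,-0.13],[0,0,-0.13]],"turn":[[0,0,0],[0,0,0],[0,0,0],[0,0,0],[0,0,0]],"gripper":[0.8,0.8,0.8,0.8,0.8]}'
python3 -c "
from h import *
s=grab('scene','sR.png');w=grab('wrist','wR.png')"
```

```text
clock: 14.95
position: [0.5259, -0.1068, 0.1169]
tool_rot: [3.142, 0.0, 3.047]
force: [0.1, 1.9, 2.1]
grip_width: 0.0291
finger_force: 61.5
clock: 15.45
position: [0.5262, -0.1069, 0.1163]
tool_rot: [3.141, 0.001, 3.047]
force: [-3.9, 2.9, 17.5]
grip_width: 0.0292
finger_force: 63.7
```

Pin force just before flush was 2.9 N on the left, 5.8 N on the middle and 4.8 N on the right, so the left foot is the soft one. Returning the gauge now.

```bash
python3 -m crank '{"travel":[[0,0,3],[0,1,7],[-1,4,10],[-3,8,12],[-5,12.5,12.7]],"turn":[[0,0,0],[0,0,0],[0,0,0],[0,0,0],[0,0,0]],"gripper":[0.8,0.8,0.8,0.8,0.8]}'
python3 -m crank '{"travel":[[-2,4.5,0],[-4,9,0],[-6,13.5,0],[-7,18,0],[-8.5,22.5,0]],"turn":[[0,0,0],[0,0,0],[0,0,0],[0,0,0],[0,0,0]],"gripper":[0.8,0.8,0.8,0.8,0.8]}'
python3 -m crank '{"travel":[[-0.4,4,0],[-0.7,8,0],[-0.7,10.7,0],[-0.7,10.7,0],[-0.7,10.7,0]],"turn":[[0,0,0],[0,0,0],[0,0,0],[0,0,0],[0,0,0]],"gripper":[0.8,0.8,0.8,0.8,0.8]}'
```

```text
clock: 16.05
position: [0.4757, 0.0184, 0.2441]
tool_rot: [3.141, 0.002, 3.045]
force: [2.0, 1.6, -3.4]
grip_width: 0.0293
finger_force: 60.8
clock: 16.55
position: [0.3902, 0.2446, 0.2426]
tool_rot: [3.142, 0.001, 3.047]
force: [1.1, 0.3, -2.9]
grip_width: 0.0291
finger_force: 60.8
clock: 17.05
position: [0.3837, 0.3498, 0.2419]
tool_rot: [-3.14, -0.0, 3.048]
force: [0.0, -1.1, -2.5]
grip_width: 0.0288
finger_force: 61.0
```

```bash
python3 -m crank '{"travel":[[0,0.1,-2],[0,0.1,-3.5],[0,0.1,-3.95],[0,0.1,-3.95],[0,0.1,-3.95]],"turn":[[0,0,0],[0,0,0],[0,0,0],[0,0,0],[0,0,0]],"gripper":[0.8,0.8,0.8,0.8,0.8]}'
python3 -c "
from h import *
o=bot.observe();print(o['position'],o['tool_rot'],o['force'])"
```

```text
clock: 17.55
position: [0.3843, 0.3509, 0.2037]
tool_rot: [3.141, 0.001, 3.046]
force: [-0.2, -0.6, -2.5]
grip_width: 0.0293
finger_force: 60.8
[0.38426263 0.35090868 0.20374818] [3.14112289e+00 5.61782221e-04 3.04647362e+00] [-0.16219832 -0.63732018 -2.48144821]
```

```bash
python3 -m crank '{"travel":[[1,-0.1,-0.1],[2.5,-0.24,-0.1],[4.2,-0.4,-0.1],[5.6,-0.54,-0.1],[7,-0.68,-0.1]],"turn":[[0,0,0],[0,0,0],[0,0,0],[0,0,0],[0,0,0]],"gripper":[0.8,0.8,0.8,0.8,0.8]}'
python3 -m crank '{"travel":[[1,-0.1,0],[2,-0.2,0],[2.5,-0.25,0],[2.5,-0.25,0],[2.5,-0.25,0]],"turn":[[0,0,0],[0,0,0],[0,0,0],[0,0,0],[0,0,0]],"gripper":[0.8,0.8,0.8,0.8,0.8]}'
```

```text
clock: 18.05
position: [0.4554, 0.3439, 0.2021]
tool_rot: [-3.142, 0.0, 3.046]
force: [0.1, 0.4, -2.5]
grip_width: 0.0294
finger_force: 61.0
clock: 18.55
position: [0.4785, 0.342, 0.202]
tool_rot: [-3.142, -0.0, 3.048]
force: [-0.8, -0.3, -2.0]
grip_width: 0.0295
finger_force: 61.0
```

Lower it onto the prongs (seat at TCP z ≈ .190).

```bash
python3 -m crank '{"travel":[[0,0,-0.4],[0,0,-0.8],[0,0,-1.1],[0,0,-1.15],[0,0,-1.15]],"turn":[[0,0,0],[0,0,0],[0,0,0],[0,0,0],[0,0,0]],"gripper":[0.8,0.8,0.8,0.8,0.8]}'
```

```text
clock: 19.05
position: [0.4787, 0.3419, 0.1904]
tool_rot: [-3.141, -0.0, 3.047]
force: [-0.4, -0.6, -2.3]
grip_width: 0.0294
finger_force: 61.2
```

```bash
python3 -m crank '{"travel":[[0,0,-0.05],[0,0,-0.1],[0,0,-0.1],[0,0,-0.1],[0,0,-0.1]],"turn":[[0,0,0],[0,0,0],[0,0,0],[0,0,0],[0,0,0]],"gripper":[0.8,0.8,0.8,0.8,0.8]}'
```

```text
clock: 19.55
position: [0.4789, 0.3419, 0.1902]
tool_rot: [3.141, 0.0, 3.047]
force: [-4.6, -2.1, 8.3]
grip_width: 0.029
finger_force: 62.7
```

```bash
python3 -m crank '{"travel":[[0,0,0],[0,0,0],[0,0,0],[0,0,0],[0,0,0]],"turn":[[0,0,0],[0,0,0],[0,0,0],[0,0,0],[0,0,0]],"gripper":[0.6,0.5,0.4,0.4,0.4]}'
python3 -m crank '{"travel":[[0,0,0.5],[0,0,2],[0,0,4],[0,0,6],[0,0,8]],"turn":[[0,0,0],[0,0,0],[0,0,0],[0,0,0],[0,0,0]],"gripper":[0.4,0.4,0.4,0.2,0]}'
python3 - <<'E'
from h import *
import pickle
o=bot.observe();print(o['position'],o['tool_rot'],o['force'])
w=grab('wrist')
im=w['pixels'];m=(im.max(2)<60).astype(np.uint8);k,l,st,c=cv2.connectedComponentsWithStats(m)
for i in range(1,k):
    if 300<st[i,4]<5000 and abs(c[i][0]-256)<60: print(st[i],c[i])
for p in[(.479,.3417,.258),(.479,.3417,.216)]:print(proj(w,p))
s=grab('scene');d=pickle.load(open('d0.pkl','rb'))['scene']
for n,f in(('0',d),('1',s)):
    g=f['pixels'][125:160,145:175].max(2)<50; ys,xs=np.nonzero(g);print(n,g.sum(),xs.mean()+145,ys.mean()+125,ys.min(),ys.max())
E
```

```text
clock: 20.05
position: [0.4789, 0.3419, 0.1895]
tool_rot: [-3.142, 0.0, 3.047]
force: [0.6, -0.1, 0.1]
grip_width: 0.0511
finger_force: 0.0
clock: 20.55
position: [0.4788, 0.3418, 0.2708]
tool_rot: [3.141, 0.0, 3.047]
force: [0.8, -0.0, 0.3]
grip_width: 0.0778
finger_force: 0.0
[0.47881483 0.34179771 0.27075069] [3.14146402e+00 1.45840357e-04 3.04711141e+00] [ 0.75796728 -0.01475351  0.30093871]
[191 151  25  22 334] [202.70359281 160.30838323]
[ 231  187   40   49 1813] [250.53171539 210.44180916]
(np.float64(249.59127761376456), np.float64(219.9635764655353))
(np.float64(249.7318639942734), np.float64(201.38841905702452))
0 166 157.32530120481928 149.30722891566265 17 34
1 175 156.74285714285713 148.17142857142858 0 31
```

```bash
python3 -m crank '{"travel":[[1,-4.5,0],[2.5,-9,0],[4,-13.5,0],[5.2,-18.3,-0.5],[5.7,-22.7,-2]],"turn":[[0,0,0],[0,0,0],[0,0,0],[0,0,0],[0,0,0]],"gripper":[0,0,0,0,0]}'
python3 -m crank '{"travel":[[0,0,-4.5],[0,0,-9],[0,0,-13.5],[0,0,-18],[0,0,-21]],"turn":[[0,0,0],[0,0,0],[0,0,0],[0,0,0],[0,0,0]],"gripper":[0,0,0,0,0]}'
python3 - <<'E'
from feet import *
o=bot.observe();print(o['position'],o['tool_rot'],o['force'])
s=grab('scene','sF.png')
for th in(70,90): print(est(s,(.536,.113),15,th))
E
```

```text
clock: 21.15
position: [0.537, 0.1125, 0.2502]
tool_rot: [3.141, 0.002, 3.046]
force: [1.1, -0.4, 0.1]
grip_width: 0.0855
finger_force: 0.0
clock: 21.65
position: [0.5346, 0.1145, 0.0367]
tool_rot: [-3.141, -0.002, 3.047]
force: [0.7, 0.1, 1.5]
grip_width: 0.0858
finger_force: 0.0
[0.53455321 0.11446928 0.03671458] [-3.14062024e+00 -2.22567810e-03  3.04715604e+00] [0.69147304 0.06521582 1.48657099]
(array([0.5349504 , 0.11220434]), np.float64(0.053594035254243), np.float64(0.1113769956293163))
(array([0.53595897, 0.11229446]), np.float64(0.05636469412460479), np.float64(0.11370098152790808))
```

```bash
python3 -m crank '{"travel":[[0,0,-1.5],[0,0,-3],[0,0,-4.2],[0,0,-5],[0,0,-5.3]],"turn":[[0,0,0],[0,0,0],[0,0,0],[0,0,0],[0,0,0]],"gripper":[0,0,0,0,0]}'
python3 -m crank '{"travel":[[0,0,-0.3],[0,0,-0.6],[0,0,-0.9],[0,0,-0.9],[0,0,-0.9]],"turn":[[0,0,0],[0,0,0],[0,0,0],[0,0,0],[0,0,0]],"gripper":[0,0,0,0.1,0.2]}'
python3 -m crank '{"travel":[[0,0,0],[0,0,0],[0,0,0],[0,0,0],[0,0,0]],"turn":[[0,0,0],[0,0,0],[0,0,0],[0,0,0],[0,0,0]],"gripper":[0.3,0.4,0.5,0.6,0.6]}' 50
```

```text
clock: 22.2
position: [0.5357, 0.1149, -0.0139]
tool_rot: [-3.141, -0.001, 3.047]
force: [-0.4, 0.3, 0.8]
grip_width: 0.0858
finger_force: 0.0
clock: 22.7
position: [0.5359, 0.1148, -0.0224]
tool_rot: [-3.142, 0.0, 3.047]
force: [-0.2, 0.6, 0.1]
grip_width: 0.0685
finger_force: 0.0
clock: 23.2
position: [0.536, 0.1148, -0.0219]
tool_rot: [3.141, 0.0, 3.047]
force: [-2.8, -0.8, 10.4]
grip_width: 0.053
finger_force: 50.5
```

```bash
python3 -m crank '{"travel":[[0,0,1],[0,0,4],[0,0,8],[-1.5,-3,10.5],[-2.5,-7,11]],"turn":[[0,0,0],[0,0,0],[0,0,0],[0,0,0],[0,0,0]],"gripper":[0.6,0.6,0.6,0.6,0.6]}'
python3 -m crank '{"travel":[[-1.2,-4.5,0],[-2,-9,0],[-2.5,-13.5,0],[-2.8,-18,0],[-3,-22.5,0]],"turn":[[0,0,0],[0,0,0],[0,0,0],[0,0,0],[0,0,0]],"gripper":[0.6,0.6,0.6,0.6,0.6]}'
python3 -m crank '{"travel":[[0,-4.5,0],[0,-9,0],[0,-12.5,0],[0,-14.7,0],[0,-14.7,-1]],"turn":[[0,0,0],[0,0,0],[0,0,0],[0,0,0],[0,0,0]],"gripper":[0.6,0.6,0.6,0.6,0.6]}'
```

```text
clock: 23.7
position: [0.5115, 0.0459, 0.0906]
tool_rot: [3.14, 0.004, 3.05]
force: [1.8, -2.0, -4.0]
grip_width: 0.0532
finger_force: 53.9
clock: 24.2
position: [0.4803, -0.1819, 0.0882]
tool_rot: [3.142, 0.0, 3.047]
force: [1.7, 0.7, -3.6]
grip_width: 0.053
finger_force: 53.9
clock: 24.7
position: [0.4804, -0.3312, 0.0787]
tool_rot: [-3.139, 0.002, 3.043]
force: [0.6, 0.3, -3.3]
grip_width: 0.0529
finger_force: 54.0
```

```bash
python3 -m crank '{"travel":[[0,0.3,-2.5],[0,0.3,-5],[0,0.3,-7],[0,0.3,-8.5],[0,0.3,-9.1]],"turn":[[0,0,0],[0,0,0],[0,0,0],[0,0,0],[0,0,0]],"gripper":[0.6,0.6,0.6,0.6,0.6]}'
python3 -m crank '{"travel":[[0,0,-0.2],[0,0,-0.4],[0,0,-0.5],[0,0,-0.5],[0,0,-0.5]],"turn":[[0,0,0],[0,0,0],[0,0,0],[0,0,0],[0,0,0]],"gripper":[0.6,0.6,0.6,0.6,0.6]}'
```

```text
clock: 25.2
position: [0.4803, -0.3233, -0.0146]
tool_rot: [3.141, -0.002, 3.048]
force: [0.3, -0.2, -2.6]
grip_width: 0.0531
finger_force: 53.8
clock: 25.7
position: [0.4813, -0.3243, -0.0178]
tool_rot: [-3.141, 0.001, 3.047]
force: [-0.2, 1.1, 3.5]
grip_width: 0.053
finger_force: 54.5
```

Seated in the tray. Release, lift away, and verify.

```bash
python3 -m crank '{"travel":[[0,0,0],[0,0,0],[0,0,0],[0,0,0],[0,0,0]],"turn":[[0,0,0],[0,0,0],[0,0,0],[0,0,0],[0,0,0]],"gripper":[0.45,0.3,0.15,0,0]}'
python3 -m crank '{"travel":[[0,0,2],[0,0,6],[0,0,10],[0,0,14.5],[0,0,19]],"turn":[[0,0,0],[0,0,0],[0,0,0],[0,0,0],[0,0,0]],"gripper":[0,0,0,0,0]}'
python3 -m crank '{"travel":[[-2,0,0],[-4,0,0],[-6,0,0],[-6,0,0],[-6,0,0]],"turn":[[0,0,0],[0,0,0],[0,0,0],[0,0,0],[0,0,0]],"gripper":[0,0,0,0,0]}'
python3 - <<'E'
from feet import *
import pickle
o=bot.observe();print(o['position'],o['force'])
d=pickle.load(open('d0.pkl','rb'));s=grab('scene','sZ.png');w=grab('wrist','wZ.png');t=grab('top','tZ.png')
for p in[(.453,-.003),(.527,-.107),(.481,-.324)]: print(p,est(s,p,15,80),est(t,p,10,80),est(w,p,35,80))
for p in [(326,188),(371,188),(371,229),(326,229)]: pass
for n,a,b in(('scene',d['scene'],s),('top',d['top'],t)):
    m=(np.abs(a['pixels'].astype(int)-b['pixels']).max(2)>60).astype(np.uint8)
    k,l,st,c=cv2.connectedComponentsWithStats(m)
    for i in range(1,k):
        if st[i,4]>12: print(n,st[i],c[i].round(),onz(b,*c[i],.02).round(3))
for n,f in(('0',d['scene']),('1',s)):
    g=f['pixels'][135:160,145:175].max(2)<50; ys,xs=np.nonzero(g);print(n,g.sum(),xs.mean()+145,ys.mean()+135,ys.min())
E
```

```text
clock: 26.2
position: [0.4808, -0.3242, -0.0185]
tool_rot: [-3.142, 0.0, 3.047]
force: [-0.2, 0.0, 0.7]
grip_width: 0.0856
finger_force: 0.0
clock: 26.7
position: [0.4805, -0.324, 0.1733]
tool_rot: [3.142, -0.0, 3.047]
force: [0.8, -0.4, -0.1]
grip_width: 0.0854
finger_force: 0.0
clock: 27.2
position: [0.4211, -0.3242, 0.1718]
tool_rot: [-3.141, 0.001, 3.047]
force: [0.4, 0.7, 0.4]
grip_width: 0.0854
finger_force: 0.0
[ 0.42108755 -0.32423579  0.1718124 ] [0.4183573  0.7005982  0.41804557]
(0.453, -0.003) (array([ 0.45212806, -0.0046063 ]), np.float64(0.05169673476135089), np.float64(0.10444036843511129)) (array([ 0.45308148, -0.00420285]), np.float64(0.05107726768517268), np.float64(0.053607600153630475)) None
(0.527, -0.107) (array([ 0.52532592, -0.10933311]), np.float64(0.051288087307189145), np.float64(0.10467486679917348)) (array([ 0.52644381, -0.10675422]), np.float64(0.05100719477632992), np.float64(0.05575422937814689)) (array([ 0.52439854, -0.10935294]), np.float64(0.05264176521600655), np.float64(0.07993066992282954))
(0.481, -0.324) (array([ 0.48575009, -0.32259668]), np.f
[... 2897 characters left out ...]
.02 ]
top [217 188  16  17 202] [225. 195.] [0.538 0.115 0.02 ]
top [150 203   3  11  19] [151. 208.] [0.5   0.381 0.02 ]
top [214 308  35  46 887] [226. 329.] [0.074 0.115 0.02 ]
top [   0  317  230   67 4420] [ 91. 362.] [-0.029  0.579  0.02 ]
top [256 341  15   7  57] [262. 344.] [ 0.02  -0.009  0.02 ]
top [242 343  12  11  82] [247. 348.] [0.008 0.043 0.02 ]
top [288 350  19  34 339] [299. 372.] [-0.072 -0.132  0.02 ]
top [288 352   5   7  24] [290. 355.] [-0.016 -0.105  0.02 ]
top [229 356  19  28 267] [238. 371.] [-0.064  0.075  0.02 ]
top [250 356  35  22 343] [268. 364.] [-0.046 -0.029  0.02 ]
0 166 157.32530120481928 149.30722891566265 7
1 158 156.41139240506328 148.79113924050634 7
```

```bash
python3 -c "
from workcell import bot
print(bot.job_done())"
```

```text
the job is handed in; nothing more can be done
None
```

I tested all three feet and handed the job in at about 27 s, with no verdict returned: the left one is soft (about 2.9 N on the pin, against 5.8 N middle and 4.8 N right, by wrist force, not the dial), it now stands in the tray, and the gauge hangs back in its fork.

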